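# Run the hand tap through the white nut blank

## Robot

A 6-joint arm with a two-finger parallel gripper is mounted at the origin on the work surface. World frame = base frame: x ahead of the robot, y to its left, z up, the work surface at z = 0. Lengths are in m, angles in rad, forces in N, time in s.
With the tool pointing down it reaches from about 0.375 to 0.975 m from the base axis. Payload 3.8 kg.
Tool frame: the origin (TCP) lies midway between the tips of the shut fingers; the grasp point (between the pads) lies 19 mm behind it; z points along the fingers, y is the direction in which the jaws open and shut (so a half turn about z gives the same grasp; the last joint's range is limited). The gripper opens to 85 mm and grips with 20 to 120 N. Pads are 22 mm wide; open, the fingers measure 114 mm over their backs; the gripper's body (76 mm by 85 mm) begins 54 mm behind the grasp point. The pads swing forward as they close: fully open they stand 13 mm farther back than shut.
Start: joints at [-1.305, 0.264, 1.604, -0, 1.274, -0.037], TCP at [0.201, -0.644, 0.231] pointing down, gripper open.
Joint ranges: [-2.63, 2.63], [-0.94, 2.18], [0.31, 2.57], [-1.31, 4.45], [0, 2.66], [-2.55, 2.55]. Speed limits (rad/s): [2.57, 2.57, 3.14, 3.14, 3.14, 3.14].

## Interface

Orientations are given as a rotation vector (axis times angle).
In Python, from workcell import bot gives the robot as it stands.
- The arm moves only by the tool arm_command, never from a script. Its argument "targets" is text: rows parted by semicolons, each of 7 numbers parted by spaces: the shift along the tool's x, y, z in mm, then the turn, a rotation vector about the tool's x, y, z in degrees, then the opening, from 0 (shut) to 1 (fully open). A call has 1 to 10 rows; each row is the pose to reach, as a shift and turn from the pose commanded when the call began, along the tool's axes at that moment; what a row does not reach only later rows make up. A row lasts 1/12 s, in which the tool goes at most 41.7 mm and 7.16 degrees, less where a joint would pass 70% of its speed; a pose out of reach is approached as far as the arm can. A call with a gripper value outside its range is refused whole. The fingers move at their own pace and stop on an object; "newtons" is the grip in N (left out, the last holds). Time passes only in rows, so rows that repeat a pose let the fingers close. It gives the time, the measured TCP pose, the force and the opening at its end, in the units of the state.
- bot.read_state(): the state, without advancing time (a new reading comes with each control period).
- bot.read_camera(name): name is "scene" or "top"; returns (picture, depth): 384x512x3 uint8, blue, green, red; 384x512 float32, m along the optical axis (not along the pixel's ray), 0 where there is no reading.
- bot.camera_params(name): a dict with "fov_y" (degrees; the focal length in pixels is half the picture's height over the tangent of half this angle, whatever the lens; pixels are square), "cx", "cy" (the principal point, pixels), "k1" (the pictures are not rectified: a ray, as slopes to the right and down, at radius r is drawn at 1 + k1 r^2 times it, then the intrinsics apply), "xyz" and "rotation" of the camera in the world. Camera axes: x right, y up, looking along -z (the intrinsics and any distortion apply to the point x, -y, -z); pixel columns grow to the right and rows downward; lengths in m; the calibration is good to about 2 mm. A picture is of the moment at which its call begins. camera_params takes no time and is no camera call.
- bot.finish_job(): hands the job in, once; it reports no verdict.
The state is a dict: "time": time; "q": joint angles; "joint_vel": joint speeds; "joint_torque": joint torques, N m; "tool_pos": TCP position; "tcp_rot": TCP orientation; "wrist_force": force on the tool from outside, world axes, zero at the start; "torque": the same for the moment, N m; "width": opening from 0.0 (shut) to 1.0 (fully open).
Only numpy, scipy, OpenCV 4.12 (cv2) and the standard library are available. Lean on these libraries where they do the work, as an engineer would, in place of code of your own. Each camera call takes 0.05 s, during which the arm holds its last target.

## Task

Clear the thread of the white nut blank with the hand tap that stands in it: by its orange crank knob, turn the tap half a turn clockwise (seen from above), then a quarter turn back, then half a turn clockwise again, and let go, so that the crank ends three quarters of a turn on from where it began. Do not turn the other tap, the one with the black knob over the blue blank.

Things in the scene. Friction and masses are not known exactly. Their poses are not given: they have to be found in the camera images.
- tap (a joint): Turn of the orange-knobbed hand tap about its upright axis, rad: 0 at the start, growing clockwise seen from above (screwing in). It sinks 8 mm per full turn in a ready-cut thread, stays where it is left, takes 2 to 3 N at the knob and is stopped by a depth collar at 4.9. It stands in a white hexagonal blank (72 mm across, 28 thick) on a fixed grey base, 130 x 100 x 12 mm.
- tap_grip (a point): Grasp point on the axis of the upright orange crank knob, 16 mm below its top, 125 mm above the table at the start. The knob, 20 mm in diameter and 42 tall, spins freely on its pin, so a hand holding it need not turn while it goes round. Its underside is 2 mm above the crank arm. The frame turns with the crank: x points from the tap's axis out to the knob, z up.
- tap_hub (a point): Centre of the top of the crank's hub, on the tap's axis, 99 mm above the table at the start, 45 mm horizontally from the knob's axis. Hub 28 mm in diameter; crank arm 18 mm wide, its top at 97 mm. Only the knob rises above the hub; below the arm a steel bridge bar on two posts, screw heads at 78 mm, guides the tap. The frame turns with the crank.
- other (a joint): Turn of the other, equal hand tap, with a black knob over a blue blank; 0 at the start. It stands on an equal fixed base at least 260 mm away and is not to be turned.

How it is judged:
On the way, in this order (a step that is already met when the one before it is completed fails the run):
1. the tap comes to rest about half a turn clockwise from its start (180 degrees, within 23) (value of joint tap between 2.74 and 3.54 rad and velocity of joint tap between -0.5 and 0.5 rad/s), for 0.05 s.
2. the tap is then turned back a quarter turn and comes to rest there (90 degrees from its start, within 23) (value of joint tap between 1.17 and 1.97 rad and velocity of joint tap between -0.5 and 0.5 rad/s), for 0.05 s.
At the end, for the whole second after the job is handed in: The orange-knobbed tap stands at rest three quarters of a turn (270 degrees, no more than 23 short of it; the depth collar limits the other side) clockwise from its start (value of joint tap between 4.31 and 5 rad and velocity of joint tap between -0.5 and 0.5 rad/s); the robot touches nothing.
It fails at once if the tap with the black knob is turned by more than 15 degrees (value of joint other above 0.26 rad or value of joint other below -0.26 rad).
It also fails if it takes over 45 s, if anything falls off the work surface, if the arm or the gripper's body presses on something with over 40 N, if the wrist force passes 120 N, or if a joint passes its speed limit or range.

## Working session

There is one attempt and no reset: what is moved stays moved. The work goes in short steps, Python scripts to look and compute and a tool call to move; the robot and the scene stay as the last step left them, time stands still between calls to the robot, and variables do not carry over. Pictures are saved under pics/ and viewed, and the job is handed in when it is done.

Besides the shell and the picture viewer there is one more tool, called after ">>>" in YAML: its name, and indented under it one key for each argument. arm_command: Moves the arm, as the interface text tells. Its arguments: {"type":"object","properties":{"targets":{"type":"string"},"newtons":{"type":"number"}},"required":["targets"]}

```bash
ls; mkdir -p pics
python3 - <<'E'
from workcell import bot
import cv2,numpy as np
print(bot.read_state())
for n in("scene","top"):
    p,d=bot.read_camera(n); cv2.imwrite(f"pics/{n}0.png",p); np.save(f"pics/{n}0.npy",d); print(n,bot.camera_params(n))
E
```

```text
pics
{'time': 0.0, 'q': array([-1.30490789e+00,  2.64806191e-01,  1.60542240e+00,  2.83455738e-05,
        1.27366816e+00, -3.68874227e-02]), 'joint_vel': array([-1.73214052e-03, -5.53950210e-04, -8.48505504e-04,  1.27741878e-03,
        5.30567023e-05, -3.38923372e-04]), 'joint_torque': array([-2.62555302e-03, -5.15116632e+01, -3.67317510e+01, -2.70700684e-04,
        1.31492992e-02,  6.47773120e-06]), 'tool_pos': array([ 0.20108467, -0.64357123,  0.22990014]), 'tcp_rot': array([-3.10339743e+00, -4.73426030e-01,  3.70950551e-04]), 'wrist_force': array([ 0.69266029, -0.23611693, -0.08616132]), 'torque': array([-0.00954096, -0.08218156,  0.03238219]), 'width': 0.9931313267359732}
scene {'fov_y': 46.51698407885554, 'cx': 256.44392306744356, 'cy': 186.81625390400413, 'k1': -0.023745146207346475, 'xyz': array([ 1.0885853 , -0.30779695,  0.60432261]), 'rotation': array([0.81982537, 0.49199275, 0.94549641])}
top {'fov_y': 51.43958310383101, 'cx': 256.15867284975315, 'cy': 188.03932270385178, 'k1': -0.07510893981651572, 'xyz': array([0.46982654, 0.00917117, 0.83827308]), 'rotation': array([ 0.06491067, -0.09271646, -1.56136808])}
```

View pics/scene0.png

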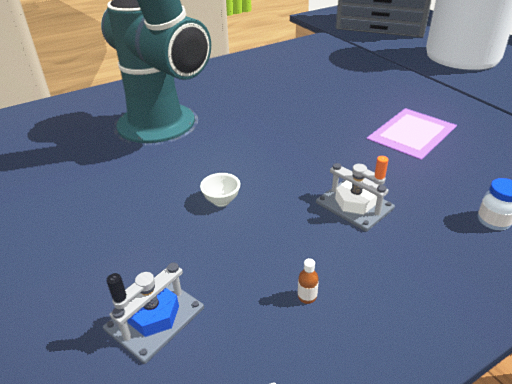

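View pics/top0.png

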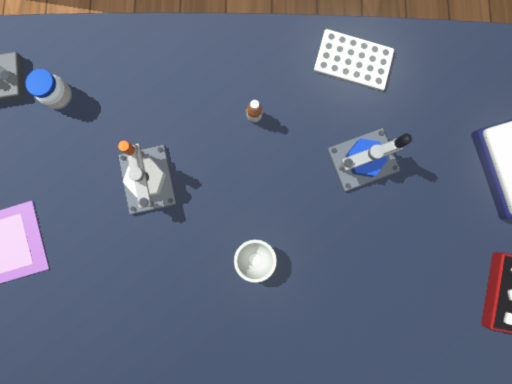

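The scene view shows the orange knob at about (381,167) and the white blank at (357,195). The top view shows the orange knob at (126,148) and its hub at (137,174). Next I'll enlarge both.

```bash
python3 - <<'E'
import cv2,numpy as np
a=cv2.imread('pics/top0.png')[120:225,90:205]; b=cv2.imread('pics/scene0.png')[145:235,305:405]
cv2.imwrite('pics/topc.png',cv2.resize(a,None,fx=5,fy=5,interpolation=cv2.INTER_CUBIC))
cv2.imwrite('pics/scenec.png',cv2.resize(b,None,fx=6,fy=6,interpolation=cv2.INTER_CUBIC))
E
cat > h.py <<'E'
from workcell import bot
import numpy as np, cv2
from scipy.spatial.transform import Rotation as R
def cam(n):
    c=bot.camera_params(n); f=192/np.tan(np.radians(c['fov_y']/2))
    return c,f,R.from_rotvec(c['rotation']).as_matrix()
def ray(n,u,v):
    c,f,M=cam(n); xd=np.array([(u-c['cx'])/f,(v-c['cy'])/f]); x=xd.copy()
    for _ in range(20): x=xd/(1+c['k1']*(x@x))
    return np.array(c['xyz']), M@np.array([x[0],-x[1],-1.])
def atz(n,u,v,z):
    o,d=ray(n,u,v); return o+d*(z-o[2])/d[2]
def proj(n,P):
    c,f,M=cam(n); p=M.T@(np.array(P)-c['xyz']); x=np.array([p[0]/-p[2],-p[1]/-p[2]]); x=x*(1+c['k1']*(x@x))
    return c['cx']+f*x[0],c['cy']+f*x[1]
def depthpt(n,u,v,dd):
    o,d=ray(n,u,v); return o+d*dd
E
```

```text
(no output)
```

View pics/topc.png

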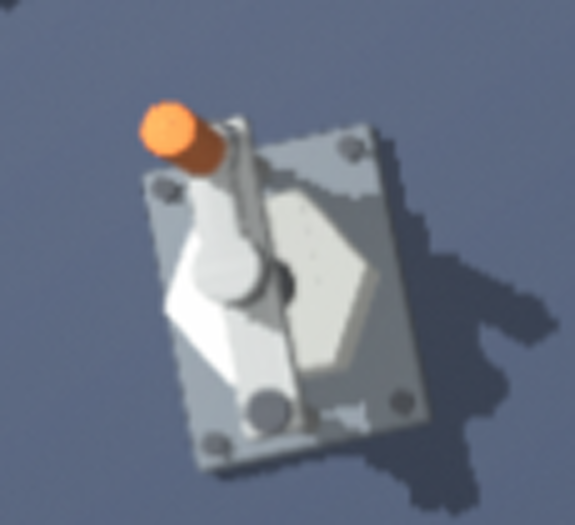

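View pics/scenec.png

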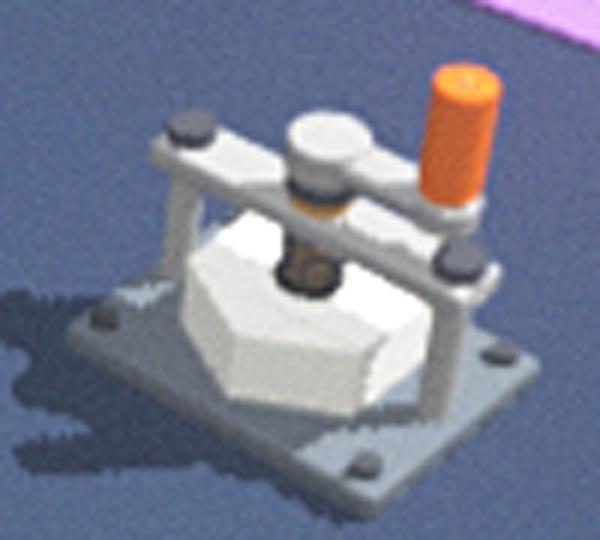

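Run:
```python
from h import *
def t(n,u,v,z,k,ox,oy): return atz(n,ox+(u+.5)/k-.5,oy+(v+.5)/k-.5,z)
kt=t('top',168,129,.141,5,90,120); ht=t('top',228,272,.099,5,90,120)
ks=t('scene',467,77,.141,6,305,145); hs=t('scene',329,136,.099,6,305,145)
for a,b in((kt,ht),(ks,hs)):
    d=(a-b)[:2]; print(a.round(4),b.round(4),np.hypot(*d),np.degrees(np.arctan2(d[1],d[0])),np.hypot(*a[:2]),np.hypot(*b[:2]))
# triangulation check
for (u1,v1),(u2,v2) in (((123.2,145.4),(382.4,157.4)),((135.2,174.0),(359.4,167.3))):
    o1,d1=ray('top',u1,v1);o2,d2=ray('scene',u2,v2)
    s=np.linalg.lstsq(np.c_[d1,-d2],o2-o1,rcond=None)[0]; print('tri',o1+d1*s[0],o2+d2*s[1])
# base corners in top, z=.012
for u,v in((145,177),(370,125),(427,418),(200,468)): print(t('top',u,v,.012,5,90,120).round(4))
# hub in scene etc depth
d=np.load('pics/top0.npy'); print(depthpt('top',123,145,d[145,123]),depthpt('top',135,174,d[174,135]))
d=np.load('pics/scene0.npy'); print(depthpt('scene',359,167,d[167,359]))
```

```text
[0.6145 0.2348 0.141 ] [0.5688 0.2232 0.099 ] 0.047101872852870055 14.197498499540488 0.6578229319449281 0.6110686399865402
[0.6122 0.2351 0.141 ] [0.5703 0.2225 0.099 ] 0.043696994492920554 16.745565511736334 0.6557564750444862 0.6121889348947541
tri [0.61412956 0.23418372 0.14280466] [0.61359606 0.23340639 0.14244247]
tri [0.56902176 0.22360631 0.09764903] [0.5690985  0.22372344 0.09769322]
[0.6206 0.2854 0.012 ]
[0.6435 0.1906 0.012 ]
[0.5201 0.163  0.012 ]
[0.4984 0.2571 0.012 ]
[0.61557717 0.23570446 0.13932636] [0.56841584 0.22267939 0.10215096]
[0.57031175 0.22128322 0.1000454 ]
```

Two views and the depth maps agree: hub at about (0.5695, 0.223), knob at (0.6133, 0.2350), radius 45 mm, angle about 15°. I'll carry the arm over the knob with the jaws along world x.

Run:
```python
from h import *
s=bot.read_state(); M=R.from_rotvec(s['tcp_rot'])
T=np.array([.6133,.2350,.21])
W=R.from_matrix(np.array([[0,1,0],[1,0,0],[0,0,-1.]]).T)
print(M.as_matrix().round(3)); print('shift',M.inv().apply(T-s['tool_pos'])*1000,'rot',np.degrees((M.inv()*W).as_rotvec()))
```

```text
[[ 0.955  0.298 -0.001]
 [ 0.298 -0.955  0.002]
 [ 0.    -0.002 -1.   ]]
shift [ 655.42068294 -715.74580746   21.61460312] rot [ -0.1004464   -0.07949115 -72.65378296]
```

>>> arm_command:
  targets: "655 -716 0 0 0 -72.7 1;655 -716 0 0 0 -72.7 1;655 -716 0 0 0 -72.7 1;655 -716 0 0 0 -72.7 1;655 -716 0 0 0 -72.7 1;655 -716 0 0 0 -72.7 1;655 -716 0 0 0 -72.7 1;655 -716 0 0 0 -72.7 1;655 -716 0 0 0 -72.7 1;655 -716 0 0 0 -72.7 1"

```text
time: 0.93
tool_pos: [0.3781, -0.2649, 0.231]
tcp_rot: [-2.235, -2.207, -0.0]
wrist_force: [0.8, -0.5, 0.3]
width: 1.001
```

```bash
cat > to.py <<'E'
from h import *
import sys
def to(T):
    s=bot.read_state(); M=R.from_rotvec(s['tcp_rot'])
    W=R.from_matrix(np.array([[0,1,0],[1,0,0],[0,0,-1.]]).T)
    print(s['time'],s['q'].round(2),s['tool_pos'].round(4),'F',s['wrist_force'].round(1),'w',round(s['width'],3)); print('shift',(M.inv().apply(np.array(T)-s['tool_pos'])*1000).round(1),'rot',np.degrees((M.inv()*W).as_rotvec()).round(2))
to([float(a) for a in sys.argv[1:4]])
E
python3 to.py .6133 .2350 .22
```

```text
0.9333 [-0.67 -0.15  2.04  0.    1.25 -0.65] [ 0.3781 -0.2649  0.231 ] F [ 0.8 -0.5  0.3] w 1.001
shift [502.8 229.   11. ] rot [-0.01 -0.01 -0.71]
```

>>> arm_command:
  targets: "490 224 0 0 0 -1 1;490 224 0 0 0 -1 1;490 224 0 0 0 -1 1;490 224 0 0 0 -1 1;490 224 0 0 0 -1 1;490 224 0 0 0 -1 1;490 224 0 0 0 -1 1;490 224 0 0 0 -1 1;490 224 0 0 0 -1 1;490 224 0 0 0 -1 1"

```text
time: 1.77
tool_pos: [0.5582, 0.1109, 0.2308]
tcp_rot: [-2.221, -2.221, 0.001]
wrist_force: [-0.5, -0.5, 0.4]
width: 1.004
```

>>> arm_command:
  targets: "80 30 0 0 0 0 1;80 30 0 0 0 0 1;80 30 0 0 0 0 1;80 30 0 0 0 0 1;80 30 0 0 0 0 1"

```text
time: 2.18
tool_pos: [0.5875, 0.1886, 0.2304]
tcp_rot: [-2.22, -2.222, 0.003]
wrist_force: [-0.4, -0.2, 0.7]
width: 1.004
```

```bash
python3 to.py .6133 .2350 .20
```

```text
2.1833 [ 0.27  0.16  1.73 -0.    1.25  0.27] [0.5875 0.1886 0.2304] F [-0.4 -0.2  0.7] w 1.004
shift [46.4 25.9 30.3] rot [-0.1   0.07  0.03]
```

>>> arm_command:
  targets: "46 26 30 0 0 0 1;46 26 30 0 0 0 1;46 26 50 0 0 0 0.6;46 26 50 0 0 0 0.6;46 26 50 0 0 0 0.6;46 26 50 0 0 0 0.6;46 26 50 0 0 0 0.6"

```text
time: 2.77
tool_pos: [0.6147, 0.2337, 0.183]
tcp_rot: [2.223, 2.218, 0.003]
wrist_force: [0.5, 0.2, -0.1]
width: 0.597
```

```bash
python3 to.py .6133 .2350 .106
python3 - <<'E'
from h import *
for n,(u,v,k) in {'top':(60,90,5),'scene':(320,80,5)}.items():
    p,d=bot.read_camera(n); cv2.imwrite(f"pics/{n}1.png",cv2.resize(p[v:v+115,u:u+130],None,fx=k,fy=k,interpolation=cv2.INTER_CUBIC))
E
```

```text
2.7667 [ 0.33  0.26  1.7  -0.    1.18  0.33] [0.6147 0.2337 0.183 ] F [ 0.5  0.2 -0.1] w 0.597
shift [ 1.2 -1.6 77. ] rot [ 0.12 -0.03 -0.11]
```

View pics/scene1.png

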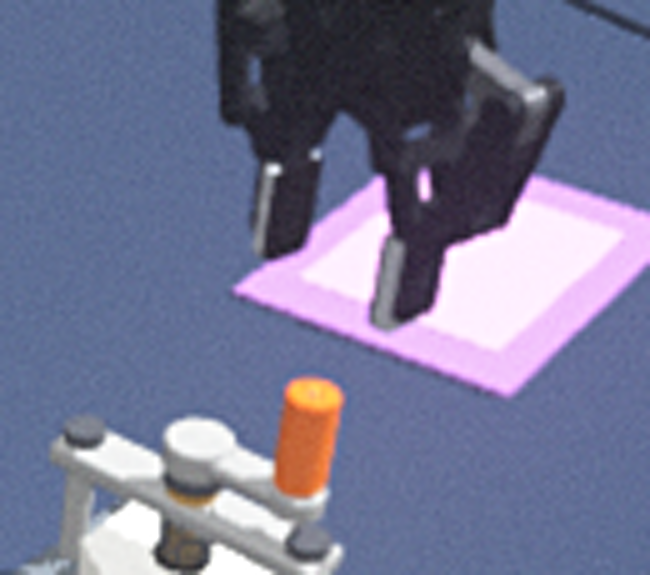

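View pics/top1.png

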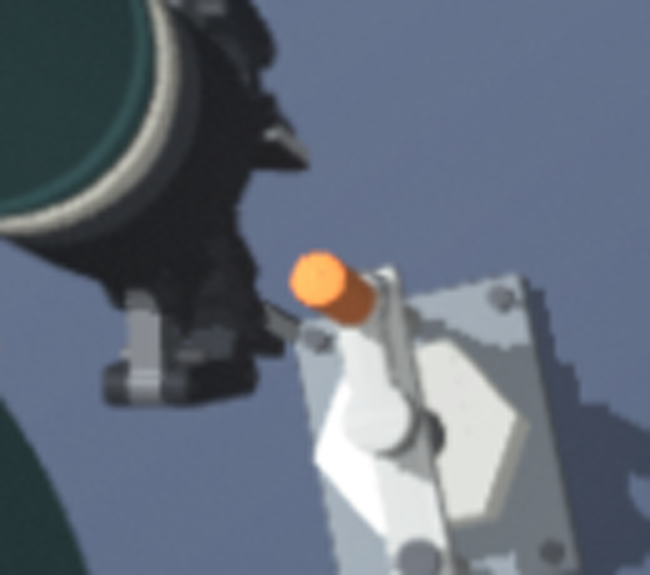

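The gripper hangs above the knob. In the top crop the finger tips are near (285,150) and (280,325), a little left of the knob at (320,280). I'll check whether that is only parallax.

Run:
```python
from h import *
for z in (.183,.19):
    print(z,atz('top',60+290/5,90+155/5,z).round(4),atz('top',60+290/5,90+330/5,z).round(4),'scene',atz('scene',320+(278)/5,80+250/5,z).round(4),atz('scene',320+405/5,80+318/5,z).round(4))
for P in((.6147,.2337,.183),(.6147,.2337,.19),(.6133,.235,.141)):
    u,v=proj('top',P); a,b=proj('scene',P); print((u-60)*5,(v-90)*5,(a-320)*5,(b-80)*5)
```

```text
0.183 [0.6477 0.2321 0.183 ] [0.5877 0.2292 0.183 ] scene [0.5815 0.239  0.183 ] [0.6407 0.2437 0.183 ]
0.19 [0.6458 0.2297 0.19  ] [0.5865 0.2268 0.19  ] scene [0.5899 0.2299 0.19  ] [0.6481 0.2345 0.19  ]
280.40528536817163 250.75921822122325 331.3803250853715 293.5955103632867
273.5147256337993 246.1637218762914 334.35614771090627 276.6865182947501
315.20239269603235 280.31367931432953 314.07188273108545 388.58081514993756
```

Yes, it is parallax: both views put the finger midpoint within about 2 mm of the TCP. Descending, then gripping gently.

>>> arm_command:
  targets: "1 -1.5 20 0 0 0 0.5;1 -1.5 40 0 0 0 0.5;1 -1.5 60 0 0 0 0.5;1 -1.5 76 0 0 0 0.5;1 -1.5 76 0 0 0 0.5;1 -1.5 76 0 0 0 0.5"
  newtons: 30

```text
time: 3.37
tool_pos: [0.6121, 0.2354, 0.105]
tcp_rot: [-2.222, -2.22, 0.002]
wrist_force: [0.3, 0.4, -0.5]
width: 0.503
```

```bash
python3 to.py .6133 .2350 .106
python3 - <<'E'
from h import *
for n,(u,v,k) in {'scene':(320,110,5)}.items():
    p,d=bot.read_camera(n); cv2.imwrite(f"pics/{n}2.png",cv2.resize(p[v:v+115,u:u+130],None,fx=k,fy=k,interpolation=cv2.INTER_CUBIC))
E
```

```text
3.3667 [ 0.33  0.33  1.76 -0.    1.05  0.33] [0.6121 0.2354 0.105 ] F [ 0.3  0.4 -0.5] w 0.503
shift [-0.4  1.2 -1. ] rot [-0.08  0.03 -0.04]
```

View pics/scene2.png

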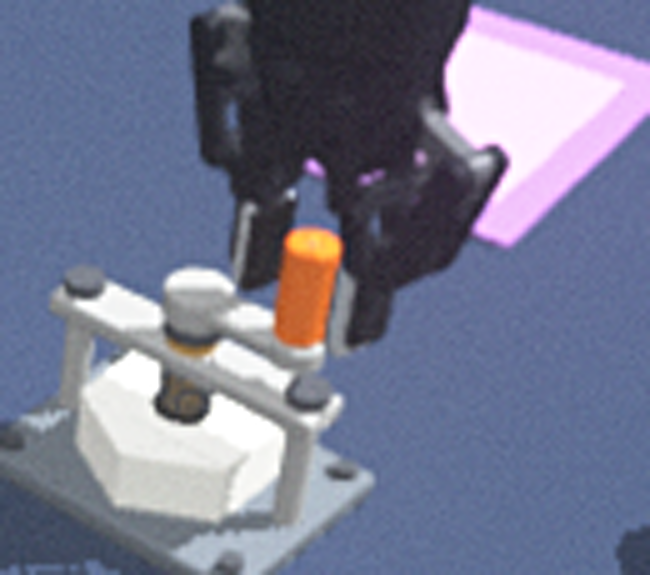

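Run:
```python
from h import *
for x in(.6121-.021,.6121+.021):
  for y in (.2354-.011,.2354+.011):
    a,b=proj('scene',(x,y,.107)); print(x,y,((a-320)*5).round(),((b-110)*5).round())
a,b=proj('scene',(.6133,.235,.141)); print('knob',((a-320)*5).round(),((b-110)*5).round())
```

```text
0.5911 0.2244 240.0 294.0
0.5911 0.2464 283.0 276.0
0.6331 0.2244 317.0 349.0
0.6331 0.2464 361.0 330.0
knob 314.0 239.0
```

>>> arm_command:
  targets: "0 1 0 0 0 0 0.2;0 1 0 0 0 0 0.1;0 1 0 0 0 0 0.1;0 1 0 0 0 0 0.1;0 1 0 0 0 0 0.1;0 1 0 0 0 0 0.1"
  newtons: 30

```text
time: 3.92
tool_pos: [0.6139, 0.2361, 0.1076]
tcp_rot: [2.222, 2.221, 0.002]
wrist_force: [-2.2, -0.8, 5.7]
width: 0.224
```

```bash
python3 to.py .6133 .2350 .106
python3 - <<'E'
from h import *
for n,(u,v,k) in {'scene':(320,110,5),'top':(60,90,5)}.items():
    p,d=bot.read_camera(n); cv2.imwrite(f"pics/{n}3.png",cv2.resize(p[v:v+115,u:u+130],None,fx=k,fy=k,interpolation=cv2.INTER_CUBIC))
E
```

```text
3.9167 [0.33 0.33 1.76 0.   1.05 0.33] [0.6139 0.2361 0.1076] F [-2.2 -0.8  5.7] w 0.224
shift [-1.1 -0.6  1.6] rot [ 0.05 -0.04 -0.03]
```

View pics/scene3.png

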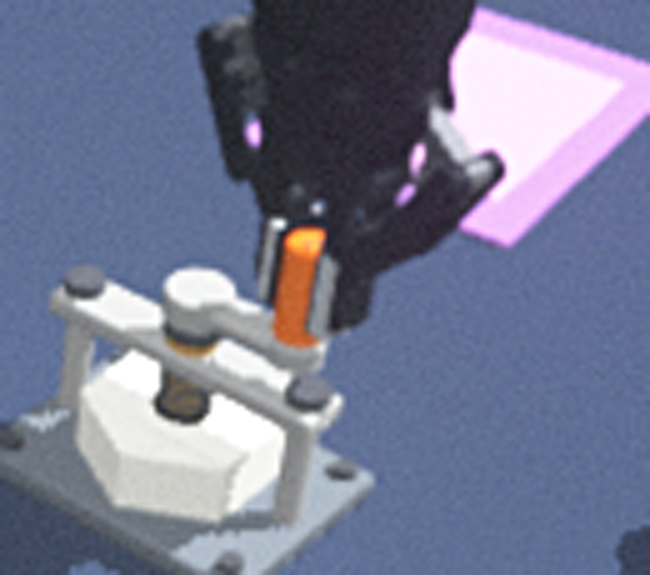

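View pics/top3.png

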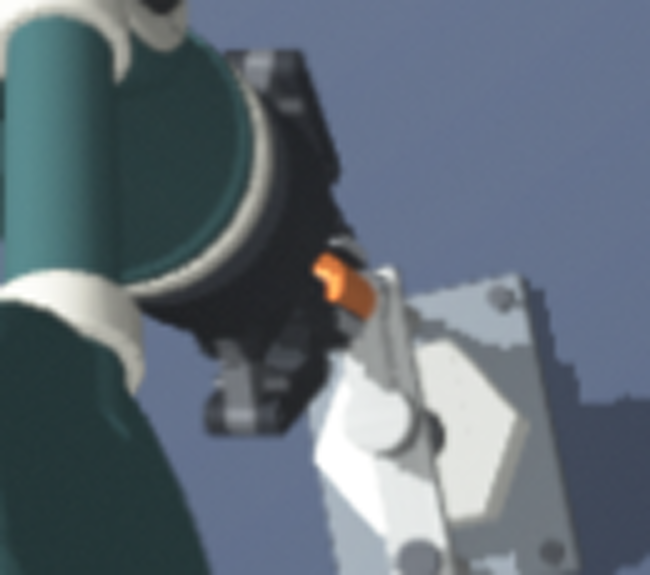

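The knob is gripped: opening 19 mm, forces small. Now I'll tabulate the arc in tool axes.

```bash
cat > arc.py <<'E'
import numpy as np,sys
# arc.py start_s list-of-s ... relative to start ; th0=15
def P(s): t=np.radians(15-s); return np.array([45*np.sin(t),45*np.cos(t),8*s/360])
a=[float(v) for v in sys.argv[1:]]
for s in a[1:]: print(s,(P(s)-P(a[0])).round(1))
E
python3 arc.py 0 9 18 27 36 45 54 63 72 81 90; python3 arc.py 90 99 108 117 126 135 144 153 162 171 180
```

```text
9.0 [-6.9  1.3  0.2]
18.0 [-14.    1.5   0.4]
27.0 [-21.    0.5   0.6]
36.0 [-27.8  -1.5   0.8]
45.0 [-34.1  -4.5   1. ]
54.0 [-40.   -8.5   1.2]
63.0 [-45.1 -13.4   1.4]
72.0 [-49.4 -19.    1.6]
81.0 [-52.8 -25.2   1.8]
90.0 [-55.1 -31.8   2. ]
99.0 [-1.3 -6.9  0.2]
108.0 [ -1.5 -14.    0.4]
117.0 [ -0.5 -21.    0.6]
126.0 [  1.5 -27.8   0.8]
135.0 [  4.5 -34.1   1. ]
144.0 [  8.5 -40.    1.2]
153.0 [ 13.4 -45.1   1.4]
162.0 [ 19.  -49.4   1.6]
171.0 [ 25.2 -52.8   1.8]
180.0 [ 31.8 -55.1   2. ]
```

>>> arm_command:
  targets: "-6.9 1.3 -1 0 0 0 0.1;-14 1.5 -1.1 0 0 0 0.1;-21 0.5 -0.9 0 0 0 0.1;-27.8 -1.5 -0.7 0 0 0 0.1;-34.1 -4.5 -0.5 0 0 0 0.1"

```text
time: 4.43
tool_pos: [0.6088, 0.2022, 0.1067]
tcp_rot: [-2.222, -2.218, -0.002]
wrist_force: [-4.5, 7.0, 3.9]
width: 0.224
```

```bash
python3 to.py .6133 .2350 .106; python3 arc.py 45 54 63 72 81 90 99 108 117 126 135
```

```text
4.4333 [0.28 0.3  1.8  0.   1.04 0.28] [0.6088 0.2022 0.1067] F [-4.5  7.   3.9] w 0.224
shift [32.8  4.5  0.7] rot [-0.03 -0.14 -0.08]
54.0 [-5.8 -4.   0.2]
63.0 [-10.9  -8.9   0.4]
72.0 [-15.2 -14.5   0.6]
81.0 [-18.6 -20.7   0.8]
90.0 [-21.  -27.3   1. ]
99.0 [-22.3 -34.3   1.2]
108.0 [-22.4 -41.3   1.4]
117.0 [-21.5 -48.3   1.6]
126.0 [-19.5 -55.1   1.8]
135.0 [-16.5 -61.5   2. ]
```

>>> arm_command:
  targets: "-5 -4.2 0.2 0 0 0 0.1;-9.5 -9.3 0.4 0 0 0 0.1;-13.7 -14.9 0.6 0 0 0 0.1;-17.1 -21.1 0.8 0 0 0 0.1;-19.5 -27.7 1 0 0 0 0.1"

```text
time: 4.85
tool_pos: [0.583, 0.1826, 0.1059]
tcp_rot: [2.222, 2.219, 0.007]
wrist_force: [2.1, 6.1, -0.8]
width: 0.223
```

```bash
python3 to.py .6133 .2350 .106; python3 arc.py 90 99 108 117 126 135 144 153 162 171 180
```

```text
4.85 [0.26 0.25 1.87 0.   1.02 0.26] [0.583  0.1826 0.1059] F [ 2.1  6.1 -0.8] w 0.223
shift [52.5 30.2  0.2] rot [ 0.24 -0.13 -0.08]
99.0 [-1.3 -6.9  0.2]
108.0 [ -1.5 -14.    0.4]
117.0 [ -0.5 -21.    0.6]
126.0 [  1.5 -27.8   0.8]
135.0 [  4.5 -34.1   1. ]
144.0 [  8.5 -40.    1.2]
153.0 [ 13.4 -45.1   1.4]
162.0 [ 19.  -49.4   1.6]
171.0 [ 25.2 -52.8   1.8]
180.0 [ 31.8 -55.1   2. ]
```

>>> arm_command:
  targets: "-0.6 -6.9 0.2 0 0 0 0.1;-0.5 -14 0.4 0 0 0 0.1;0.5 -21 0.6 0 0 0 0.1;2.5 -27.8 0.8 0 0 0 0.1;5.5 -34.1 1 0 0 0 0.1"

```text
time: 5.27
tool_pos: [0.5475, 0.1869, 0.1048]
tcp_rot: [2.221, 2.219, 0.0]
wrist_force: [0.7, -3.3, 5.2]
width: 0.226
```

```bash
python3 to.py .6133 .2350 .106; python3 arc.py 135 144 153 162 171 180 184
```

```text
5.2667 [ 0.29  0.19  1.94 -0.    1.01  0.29] [0.5475 0.1869 0.1048] F [ 0.7 -3.3  5.2] w 0.226
shift [48.2 65.8 -1.2] rot [ 0.09  0.07 -0.04]
144.0 [ 4.  -5.8  0.2]
153.0 [  8.9 -10.9   0.4]
162.0 [ 14.5 -15.2   0.6]
171.0 [ 20.7 -18.6   0.8]
180.0 [ 27.3 -21.    1. ]
184.0 [ 30.4 -21.7   1.1]
```

>>> arm_command:
  targets: "4 -5.8 0 0 0 0 0.1;8.9 -10.9 0 0 0 0 0.1;14.5 -15.2 0.1 0 0 0 0.1;20.7 -18.6 0.3 0 0 0 0.1;27.3 -21 0.5 0 0 0 0.1;28.5 -21.5 0.5 0 0 0 0.1;28.5 -21.5 0.5 0 0 0 0.1;28.5 -21.5 0.5 0 0 0 0.1"

```text
time: 5.93
tool_pos: [0.5255, 0.2169, 0.1036]
tcp_rot: [-2.221, -2.221, -0.001]
wrist_force: [-0.7, 0.3, 5.9]
width: 0.229
```

```bash
python3 to.py .6133 .2350 .106;  python3 - <<'E'
from h import *
for n,(u,v,k) in {'scene':(300,110,5),'top':(60,90,5)}.items():
    p,d=bot.read_camera(n); cv2.imwrite(f"pics/{n}4.png",cv2.resize(p[v:v+115,u:u+130],None,fx=k,fy=k,interpolation=cv2.INTER_CUBIC))
E
```

```text
5.9333 [0.35 0.18 1.96 0.   1.01 0.35] [0.5255 0.2169 0.1036] F [-0.7  0.3  5.9] w 0.229
shift [18.1 87.8 -2.4] rot [-0.02 -0.05 -0.01]
```

View pics/scene4.png

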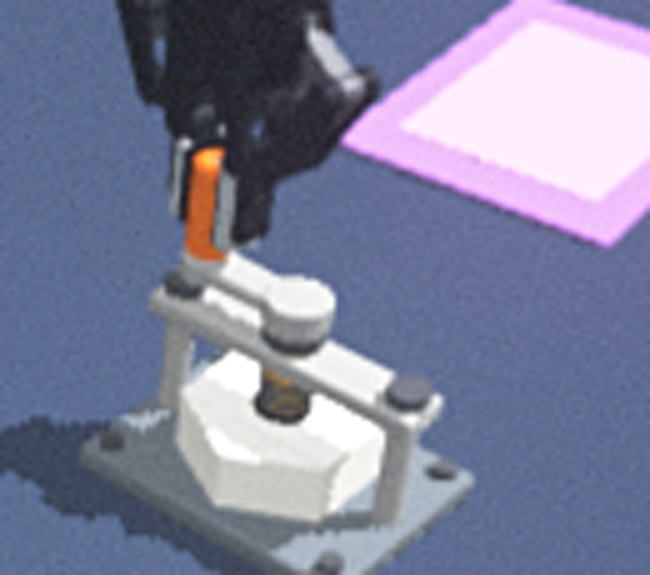

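View pics/top4.png

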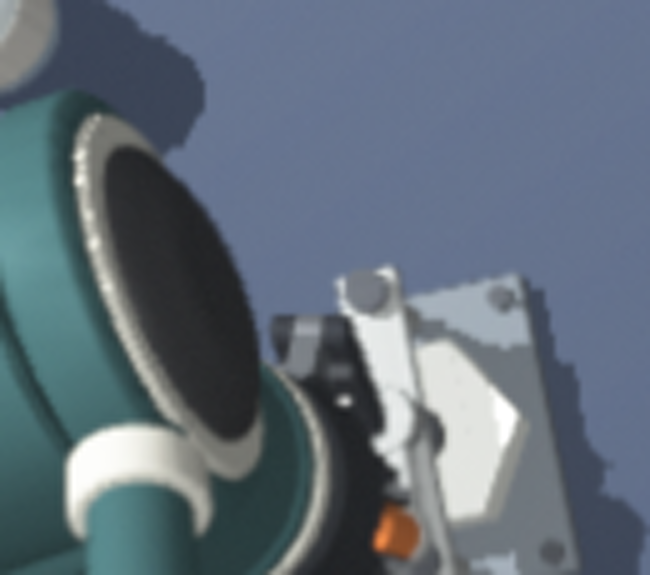

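The knob moved 90.5 mm along a chord that equals the diameter, so the tap stands at about 180°, at rest. The pictures show the knob on the opposite side, at (205,205) in the scene crop. Refit: centre at (0.5697, 0.2265) in TCP terms, start angle 12.3°. Now back a quarter turn.

```bash
sed -i 's/15-s/12.3-s/; s/45\*/45.2*/g' arc.py; python3 arc.py 180 171 162 153 144 135 126 117 108 99 90 88; python3 arc.py 88 97 106 115 124 133 142 151 160 169 178; python3 arc.py 178 187 196 205 214 223 232 241 250 259 268 271
```

```text
171.0 [-6.8  2.1 -0.2]
162.0 [-13.2   5.1  -0.4]
153.0 [-19.    9.2  -0.6]
144.0 [-24.1  14.1  -0.8]
135.0 [-28.4  19.7  -1. ]
126.0 [-31.8  26.   -1.2]
117.0 [-34.1  32.7  -1.4]
108.0 [-35.3  39.7  -1.6]
99.0 [-35.5  46.8  -1.8]
90.0 [-34.5  53.8  -2. ]
88.0 [-34.2  55.3  -2. ]
97.0 [-1.2 -7.   0.2]
106.0 [ -1.3 -14.1   0.4]
115.0 [ -0.3 -21.1   0.6]
124.0 [  1.8 -27.9   0.8]
133.0 [  4.9 -34.2   1. ]
142.0 [  9.  -40.    1.2]
151.0 [ 14.  -45.1   1.4]
160.0 [ 19.6 -49.4   1.6]
169.0 [ 25.9 -52.7   1.8]
178.0 [ 32.6 -55.    2. ]
187.0 [ 7.  -1.2  0.2]
196.0 [14.1 -1.3  0.4]
205.0 [21.1 -0.3  0.6]
214.0 [27.9  1.8  0.8]
223.0 [34.2  4.9  1. ]
232.0 [40.   9.   1.2]
241.0 [45.1 14.   1.4]
250.0 [49.4 19.6  1.6]
259.0 [52.7 25.9  1.8]
268.0 [55.  32.6  2. ]
271.0 [55.5 34.9  2.1]
```

>>> arm_command:
  targets: "-6.8 2.1 -1 0 0 0 0.1;-13.2 5.1 -1.2 0 0 0 0.1;-19 9.2 -1.4 0 0 0 0.1;-24.1 14.1 -1.6 0 0 0 0.1;-28.4 19.7 -1.8 0 0 0 0.1;-31.8 26 -2 0 0 0 0.1;-34.1 32.7 -2.2 0 0 0 0.1;-35.3 39.7 -2.4 0 0 0 0.1;-35.5 46.8 -2.6 0 0 0 0.1;-34.2 55.3 -2.8 0 0 0 0.1"

```text
time: 6.87
tool_pos: [0.5801, 0.1816, 0.1056]
tcp_rot: [-2.221, -2.218, 0.004]
wrist_force: [-5.1, 5.5, 3.9]
width: 0.227
```

>>> arm_command:
  targets: "0 0 0 0 0 0 0.1;0 0 0 0 0 0 0.1;0 0 0 0 0 0 0.1;0 0 0 0 0 0 0.1"

```text
time: 7.2
tool_pos: [0.5816, 0.1821, 0.1058]
tcp_rot: [-2.222, -2.219, -0.001]
wrist_force: [0.4, 5.0, 0.7]
width: 0.223
```

```bash
cat > ang.py <<'E'
from h import *
s=bot.read_state(); d=s['tool_pos'][:2]-[.5697,.2265]; t=np.degrees(np.arctan2(d[1],d[0]))
u=d/np.hypot(*d); F=s['wrist_force'][:2]
print(s['time'],'turn',(12.3-t)%360,'r',np.hypot(*d)*1000,'z',s['tool_pos'][2],'Frad',F@u,'Fcw',F@[u[1],-u[0]],'Fz',s['wrist_force'][2],'w',s['width'])
E
python3 ang.py
python3 - <<'E'
from h import *
for n,(u,v,k) in {'scene':(300,110,5)}.items():
    p,d=bot.read_camera(n); cv2.imwrite(f"pics/{n}5.png",cv2.resize(p[v:v+115,u:u+130],None,fx=k,fy=k,interpolation=cv2.INTER_CUBIC))
E
```

```text
7.2 turn 87.30231223161798 r 45.97517496857645 z 0.1058188461271669 Frad -4.739050519863493 Fcw -1.691616996374308 Fz 0.659499493772912 w 0.22337399414551815
```

View pics/scene5.png

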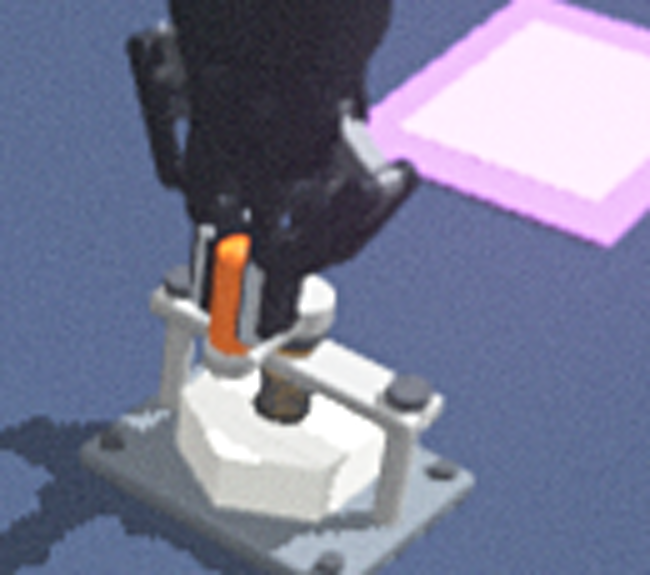

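The tap stands at about 87–90° at rest, with the knob at (232,295) in the crop, a quarter turn on from the start. Now forward half a turn.

>>> arm_command:
  targets: "-0.6 -7 0.2 0 0 0 0.1;-0.5 -14.1 0.4 0 0 0 0.1;0.5 -21.1 0.6 0 0 0 0.1;2.6 -27.9 0.8 0 0 0 0.1;5.7 -34.2 1 0 0 0 0.1;9.8 -40 1.2 0 0 0 0.1;14.8 -45.1 1.4 0 0 0 0.1;20.4 -49.4 1.4 0 0 0 0.1;26.7 -52.7 1.4 0 0 0 0.1;33.4 -55 1.4 0 0 0 0.1"

```text
time: 8.08
tool_pos: [0.5256, 0.2154, 0.104]
tcp_rot: [2.221, 2.221, -0.001]
wrist_force: [7.7, -1.7, -6.8]
width: 0.221
```

```bash
python3 ang.py
```

```text
8.0833 turn 178.2326393521929 r 45.487217430739 z 0.10400921386668865 Frad -7.074892042022995 Fcw -3.53361760102609 Fz -6.815117555324177 w 0.22079951502411008
```

>>> arm_command:
  targets: "7 -0.5 1 0 0 0 0.1;14.1 -0.5 1.4 0 0 0 0.1;21.1 0.5 1.6 0 0 0 0.1;27.9 2.6 1.8 0 0 0 0.1;34.2 5.7 2 0 0 0 0.1;40 9.8 2.2 0 0 0 0.1;45.1 14.8 2.4 0 0 0 0.1;49.4 20.4 2.6 0 0 0 0.1;52.7 26.7 2.8 0 0 0 0.1;55.2 34 3 0 0 0 0.1"

```text
time: 8.92
tool_pos: [0.5604, 0.2706, 0.1016]
tcp_rot: [-2.222, -2.221, 0.002]
wrist_force: [-2.2, -6.0, 4.1]
width: 0.222
```

>>> arm_command:
  targets: "0 0 0 0 0 0 0.1;0 0 0 0 0 0 0.1;0 0 0 0 0 0 0.1"

```text
time: 9.17
tool_pos: [0.5614, 0.2706, 0.1017]
tcp_rot: [2.222, 2.22, 0.003]
wrist_force: [3.4, -3.9, 1.4]
width: 0.22
```

```bash
python3 ang.py
```

```text
9.1667 turn 271.6715399705463 r 44.863766633452926 z 0.10174276498828526 Frad -4.497875767232105 Fcw 2.5878285573730198 Fz 1.4419484572685122 w 0.21978567353099826
```

The tap stands at about 271°. Releasing, then rising straight up.

>>> arm_command:
  targets: "0 0 0 0 0 0 0.5;0 0 0 0 0 0 0.5;0 0 0 0 0 0 0.5;0 0 0 0 0 0 0.5;0 0 -15 0 0 0 0.5;0 0 -35 0 0 0 0.5;0 0 -65 0 0 0 0.5;0 0 -100 0 0 0 0.5;0 0 -130 0 0 0 0.5;0 0 -130 0 0 0 0.5"

```text
time: 10.0
tool_pos: [0.5637, 0.2727, 0.2401]
tcp_rot: [2.219, 2.218, 0.019]
wrist_force: [1.2, 1.3, 1.3]
width: 0.498
```

>>> arm_command:
  targets: "-150 0 0 0 0 0 0.5;-150 0 0 0 0 0 0.5;-150 0 0 0 0 0 0.5;-150 0 0 0 0 0 0.5;-150 0 0 0 0 0 0.5;-150 0 0 0 0 0 0.5;-150 0 0 0 0 0 0.5"

```text
time: 10.58
tool_pos: [0.5599, 0.1212, 0.2316]
tcp_rot: [-2.222, -2.22, -0.001]
wrist_force: [0.5, -0.1, 0.5]
width: 0.501
```

```bash
python3 ang.py
python3 - <<'E'
from h import *
for n,(u,v,k) in {'scene':(300,110,5),'top':(60,90,5)}.items():
    p,d=bot.read_camera(n); cv2.imwrite(f"pics/{n}6f.png",p);cv2.imwrite(f"pics/{n}6.png",cv2.resize(p[v:v+115,u:u+130],None,fx=k,fy=k,interpolation=cv2.INTER_CUBIC))
E
```

```text
10.5833 turn 107.59176105509863 r 105.7639934297393 z 0.2315576466878253 Frad 0.034718465993026186 Fcw -0.5162204563975814 Fz 0.5352832323832847 w 0.5010932829399568
```

View pics/scene6.png

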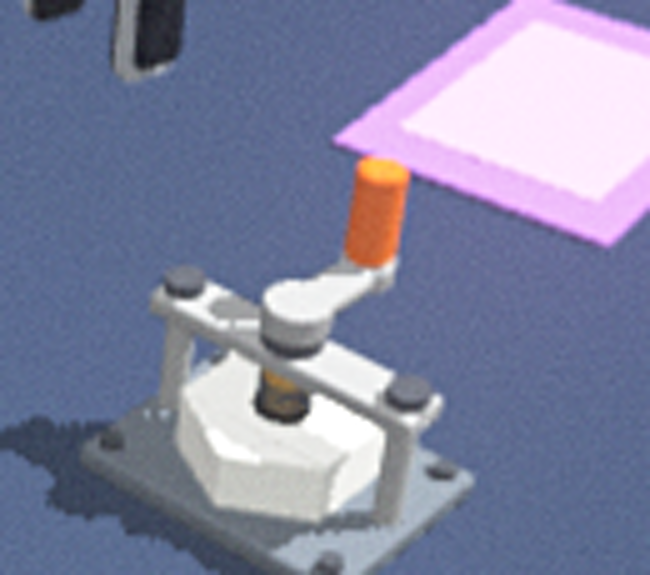

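View pics/top6.png

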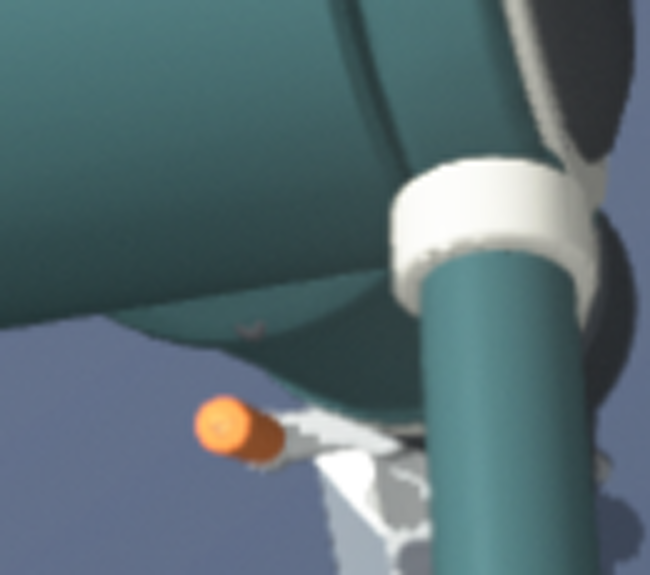

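View pics/scene6f.png

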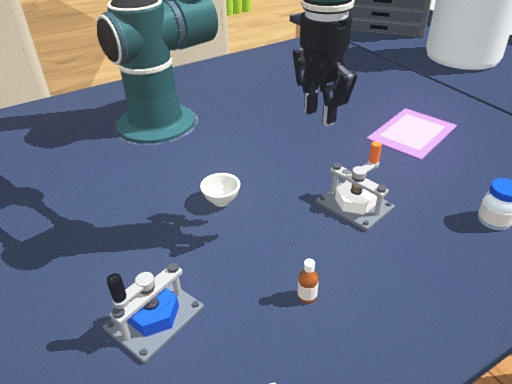

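The gripper is clear at (325,80). The knob now points to +y, at crop (383,170) in the scene view and (225,427) in the top view. The black-knob tap is unmoved. Now I'll measure the final angle.

Run:
```python
from h import *
H=np.array([.5695,.2230])
for n,u,v in(('scene',300+383.5/5-.5,110+170.5/5-.5),('top',60+225.5/5-.5,90+427.5/5-.5)):
    P=atz(n,u,v,.135); d=P[:2]-H; t=np.degrees(np.arctan2(d[1],d[0])); print(n,P.round(4),'r',np.hypot(*d).round(4),'turn',[(a-t)%360 for a in(12.3,15)])
s=bot.read_state(); print(s['joint_vel'].round(3),s['wrist_force'])
```

```text
scene [0.5635 0.266  0.135 ] r 0.0435 turn [np.float64(274.3560075624759), np.float64(277.0560075624759)]
top [0.5618 0.268  0.135 ] r 0.0457 turn [np.float64(272.58411007345205), np.float64(275.28411007345204)]
[ 0.006  0.004 -0.003 -0.005  0.001 -0.002] [-0.22709189 -0.13179169  0.43808989]
```

Both cameras put the tap at about 272–277° (limits 247–281°), and the arm is at rest, touching nothing.

```bash
python3 -c "
from workcell import bot
print(bot.finish_job())"
```

```text
the job is handed in; nothing more can be done
None
```

I gripped the orange knob at 30 N and turned the tap half a turn clockwise, a quarter turn back, then half a turn clockwise again. I then let go, lifted clear and handed the job in at about 11 s of the 45 s allowed. `finish_job` gave no verdict, so these are my own measurements:

- **First rest:** about 180°. Measured tool travel was 90.5 mm, the full diameter of the knob's circle.
- **Second rest:** about 87°, from the tool position. The picture also showed the knob about a quarter turn on from the start.
- **Final rest:** about 272° by the tool position. The cameras, with the gripper clear, gave 273–277°. The spread comes mostly from the start angle, which I first read as 15° and then refitted to 12.3° from the motion. All readings lie between 247° and 281°.
- **Forces:** each wrist-force component I read while turning was under about 8 N.
- **Other tap:** the black-knob tap looked unmoved in the last picture; I did not measure its angle.
- **Arm at hand-in:** at rest, with the wrist force near zero and the gripper well clear of the tap.

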